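Hang the open padlock in the hasp of the barber's tool case

ROBOT

A 6-joint arm with a two-finger parallel gripper is mounted at the origin on the work surface. World frame = base frame: x ahead of the robot, y to its left, z up, the work surface at z = 0. Lengths are in m, angles in rad, forces in N, time in s.
With the tool pointing down it reaches from about 0.275 to 0.85 m from the base axis. Payload 19 kg.
Tool frame: the origin (TCP) lies on the front face of the gripper's body, between the roots of the fingers; the fingertips stand 73 mm ahead of it and the grasp point (between the pads) lies 54 mm ahead of it; z points along the fingers, y is the line along which they close (so a half turn about z gives the same grasp; the last joint's range is limited). The gripper opens to 85 mm and grips with 20 to 120 N. Pads are 22 mm wide; open, the fingers measure 114 mm over their backs; the gripper's body (76 mm by 85 mm) begins 54 mm behind the grasp point. The pads swing forward as they close: fully open they stand 13 mm farther back than shut.
Start: joints at [1.188, 0.15, 1.437, -0, 1.554, -0.134], TCP at [0.142, 0.557, 0.304] pointing down, gripper open.
Joint ranges: [-2.8, 2.8], [-0.68, 2.1], [0.12, 2.68], [-1.39, 4.53], [0.16, 2.79], [-2.81, 2.81]. Speed limits (rad/s): [1.89, 1.89, 2.22, 3.01, 3.01, 3.01].

INTERFACE

Orientations are given as a rotation vector (axis times angle).
In Python, from plant import arm gives the robot as it stands.
- The arm moves only by the tool carry_out, never from a script. Its argument "deltas" is a list of rows, each a list of 4 numbers: the shift along the world's x, y, z in mm, then the turn about the world's z in rad. In form: [[x, y, z, yaw], ...]. A call has 1 to 12 rows; each row is the pose to reach, as a shift and turn from the pose commanded when the call began; what a row does not reach only later rows make up. A row lasts 1/8 s, in which the tool goes at most 62.5 mm and 10.7 degrees, less where a joint would pass 70% of its speed; a pose out of reach is approached as far as the arm can. A call with a gripper value outside its range is refused whole. "gripper" is the opening, from 0 (shut) to 1 (fully open), set as the call begins (left out, the last holds). The fingers move at their own pace and stop on an object; the grip force is fixed at half the most. Time passes only in rows, so rows that repeat a pose let the fingers close. It gives the time, the measured TCP pose, the force, the opening and the grip force at its end, in the units of the state.
- arm.state(): the state, without advancing time (a new reading comes with each control period).
- arm.get_image(name): name is "scene" or "top" or "wrist"; returns a dict with "color" (400x640x3 uint8, red, green, blue), "depth" (400x640 float32, m along the optical axis (not along the pixel's ray), 0 where there is no reading), "intrinsics" (3x3 intrinsics, pixels), "T" (4x4, takes a point from camera to world coordinates); the wrist camera has in their place "tool_from_camera" (4x4, takes a point from camera to tool coordinates, whose origin is the TCP and whose axes are the flange's). Camera axes: x right, y down, z forward; pixel columns grow to the right and rows downward; lengths in m; the calibration is good to about 2 mm. A picture is of the moment at which its call begins: read the wrist's pose just before it.
- arm.finish_job(): hands the job in; it is judged then, once.
Trained networks look in a picture, given as the dict that the camera call returned (one of the last four; its "shot" number tells which), for a name from the list of things; names that differ only in an ending like _2 or _b are one class to them, and where a whole thing is asked for, a point or a joint stands for the part that bears it (a point fixed in the world has none). Each returns a list of dicts, best first, with "p" (0 to 1); they miss things now and then, are a little off and sometimes report something else, mostly with a low value. They report only what shows in the picture. A call takes as long as a camera call. They do not tell look-alikes from the thing itself.
- arm.search_frame(query, picture): "extent" ([left, top, right, bottom] in pixels, round what is visible of it).
The state is a dict: "time": time; "qpos": joint angles; "qvel": joint speeds; "joint_torque": joint torques, N m; "eef_pos": TCP position; "eef_rot": TCP orientation; "contact_force": force on the tool from outside, world axes, zero at the start; "wrist_torque": the same for the moment, N m; "finger_gap": opening from 0.0 (shut) to 1.0 (fully open); "grip_force": force on a finger pad.
Only numpy, scipy, OpenCV 4.12 (cv2) and the standard library are available. Lean on these libraries where they do the work, as an engineer would, in place of code of your own. Each camera call takes 0.05 s, during which the arm holds its last target. There are 200 camera calls.

TASK

Close up the barber's tool case: fold the hasp down flat over its staple, then take the open padlock and, keeping it level, thread its curved shackle through the staple's eye round the bend until the padlock points straight at the case, never pressing it on anything with more than a light touch (well under 10 N). Give it a light tug straight away from the case to feel that it has caught, then let go so that the padlock hangs from the staple, and leave the other things on the counter where they are.

Things in the scene. Friction and masses are not known exactly. Their poses are not given: they have to be found in the camera images.
- case: Black barber's tool case with aluminium edges, 180 deep, 310 wide, 168 high, fixed. Origin: middle of the foot of its front face; x runs into the case (away from the robot), y to the left along the front, z up. A flat carrying handle lies on the lid 115 behind the front (top at 185). The steel hasp and its staple are in the middle of the front.
- hasp (a joint): Angle (rad) of the hasp, a steel leaf 36 wide, 65 long, 3 thick, hinged at its top. 0: hanging flat on the front, the staple standing out through its slot (12 wide, 19 to 57 below the hinge); 1.57: standing straight out from the case. The hinge is stiff (0.035 Nm) and stays where it is left. Above the slot the leaf is plain for 19 and can be pushed there.
- hasp_hinge (a point): Middle of the hasp's hinge axis, in the case's frame (-3.5, 0, 158); the axis runs along the case's y. Axes as the case.
- eye_mid (a point): Middle setting of the staple's eye, in the case's frame (-10.5, 0, 120); axes as the case. With the hasp flat (outer face 5.5 behind this point) the eye is 11 deep and 11 high; one passes through it along the case's y. The staple is clamped on a slotted, shimmed plate and may be set up to 7 higher or lower and up to 1.5 further out or in than this point; it is firm there. Find it by feel or sight.
- nose_mid (a point): Middle setting of the staple's nose, in the case's frame (-19, 0, 120); off by the same shift as the eye. The staple is an upright loop of 6 mm round steel on the case's front: an upper and a lower bar along x (axes 8.5 above and below the eye's middle), joined in front by this upright nose (axis here, outer side 3 in front, eye 3 behind).
- padlock: Open padlock, 0.2 to 0.4 kg, lying flat: brass body 46 (x) by 50 (y) by 24 (z). Origin: middle of the body's underside; x points to the shackle, y to the side of its free leg. The shackle is 8 mm round steel, its axis in the plane z = 12, fixed in the open position: long leg along x at y = 14, out to x = 49, half circle to y = 48, straight free leg back along -x, blunt end at x = 37.
- bend (a point): Centre of the shackle's half circle (centre-line radius 17), in the padlock's frame (49, 31, 12); axes as the padlock.
- clipper: Red and black hair clipper lying down, 170 by 46 by 38; origin at its underside. Leave alone.
- comb: Black comb lying flat, 180 by 30 by 5. Leave alone.
- key: Small brass key lying flat, 57 by 22 by 4. Leave alone.
- spray_can: Blue aerosol can, diameter 52, 190 high; origin under it. Leave alone.
- duster: White neck brush standing on its bristles, diameter 80, 155 high; origin under it. Leave alone.
- tonic: Green bottle, diameter 60, 170 high; origin under it. Leave alone.
- wax_jar: Low amber jar, diameter 68, 50 high; origin under it. Leave alone.
Things that resemble listed ones, but are neither listed nor needed, are in the scene too. Of the things that look like the padlock, take the one that is nearest to the robot's base at the start.

How it is judged:
On the way, in this order (a step that is already met when the one before it is completed fails the run):
1. the hasp is folded flat on the case (within 0.1 rad) (value of joint hasp below 0.1 rad), for 0.2 s.
2. the shackle is through the eye with its bend round the staple's nose, the padlock level and pointing at the case, and is tugged with 1.5 N or more (value of joint hasp below 0.1 rad and x of bend in the frame of eye_mid between -0.026 and -0.012 m and y of bend in the frame of eye_mid between -0.011 and 0.011 m and z of bend in the frame of eye_mid between -0.012 and 0.012 m and angle between the x axis of padlock and the x axis of case, either way round below 0.6 rad and contact force between padlock and case above 1.5 N), for 0.2 s.
At the end, for the whole second after the job is handed in: The hasp lies flat on the case (within 0.1 rad); the padlock hangs at rest and released, shackle up, on the staple's lower bar: the bend's centre 10 to 30 mm below the middle setting of the eye and within 12 mm of it along the front and 15 mm in depth (value of joint hasp below 0.1 rad and x of bend in the frame of eye_mid between -0.015 and 0.012 m and y of bend in the frame of eye_mid between -0.012 and 0.012 m and z of bend in the frame of eye_mid between -0.03 and -0.01 m and angle between padlock's own x axis and vertical below 0.9 rad and linear speed of padlock below 0.05 m/s and contact force between the fingers and padlock below 0.1 N); the robot touches nothing.
It fails at once if the padlock is forced: pressed on the case, hasp or staple with over 10 N while in the gripper (contact force between padlock and case above 10 N and contact force between the fingers and padlock above 1 N).
It fails at once if the gripper presses on the case or hasp with over 25 N (contact force between any of the fingers, the arm and case above 25 N).
It fails at once if another thing on the counter is moved by over 25 mm (distance of any of clipper, comb, key, spray_can, duster, tonic, wax_jar from where it was at the start of the episode above 0.025 m).
It also fails if it takes over 72 s, if anything falls off the work surface, if the arm or the gripper's body presses on something with over 40 N, if the wrist force passes 120 N, or if a joint passes its speed limit or range.

## Working session

There is one attempt and no reset: what is moved stays moved. The work goes in short steps, Python scripts to look and compute and a tool call to move; the robot and the scene stay as the last step left them, time stands still between calls to the robot, and variables do not carry over. Pictures are saved under pics/ and viewed, at most 10 in all, crops included, and the job is handed in when it is done.

Besides the shell and the picture viewer there is one more tool, called after "Request:" as name(argument=value, ...), one argument or row to a line, values as JSON. carry_out: Moves the arm, as the interface text tells. Its arguments: {"type":"object","properties":{"deltas":{"type":"array"},"gripper":{"type":"number"}},"required":["deltas"]}

```bash
mkdir -p pics; ls; cat > h.py <<'E'
import numpy as np, cv2
from plant import arm
from scipy.spatial.transform import Rotation as R
def save(d,n,crop=None,s=1):
    im=cv2.cvtColor(d["color"],cv2.COLOR_RGB2BGR)
    if crop: l,t,r,b=crop; im=im[t:b,l:r]
    cv2.imwrite("pics/"+n+".png",cv2.resize(im,None,fx=s,fy=s,interpolation=cv2.INTER_CUBIC))
def cloud(d,T=None):
    z=d["depth"];K=np.array(d["intrinsics"]);v,u=np.mgrid[:400,:640]
    P=np.stack([(u-K[0,2])*z/K[0,0],(v-K[1,2])*z/K[1,1],z],-1)
    T=np.array(d["T"]) if T is None else T
    W=P@T[:3,:3].T+T[:3,3]; W[z==0]=np.nan
    return W
def wristT(st,d):
    T=np.eye(4);T[:3,:3]=R.from_rotvec(st["eef_rot"]).as_matrix();T[:3,3]=st["eef_pos"]
    return T@np.array(d["tool_from_camera"])
def grab(name):
    st=arm.state();d=arm.get_image(name)
    return d,cloud(d,wristT(st,d) if name=="wrist" else None),st
E
python3 - <<'E'
from h import *
for n in ["top","scene"]:
    d,W,st=grab(n); save(d,n+"0"); np.savez(n+"0.npz",W=W,c=d["color"],K=d["intrinsics"],T=d["T"])
    for q in ["case","padlock","hasp","key","clipper","comb","spray_can","duster","tonic","wax_jar"]:
        for r in arm.search_frame(q,d):
            if r["p"]>.3:
                l,t,rr,b=[int(x) for x in r["extent"]]; p=np.nanmedian(W[t:b+1,l:rr+1].reshape(-1,3),0)
                print(n,q,round(r["p"],2),(l,t,rr,b),p.round(3))
print(st)
E
```

```text
pics
top case 0.89 (235, 79, 370, 183) [0.715 0.042 0.167]
top case 0.53 (446, 201, 491, 229) [ 0.531 -0.399  0.04 ]
top case 0.39 (291, 161, 307, 186) [0.624 0.048 0.132]
top padlock 0.94 (457, 246, 495, 278) [ 0.409 -0.449  0.002]
top padlock 0.92 (380, 128, 404, 163) [ 0.739 -0.215  0.003]
top padlock 0.7 (379, 176, 402, 213) [ 0.592 -0.208  0.003]
top padlock 0.62 (240, 84, 370, 185) [0.706 0.036 0.167]
top padlock 0.56 (378, 228, 396, 269) [ 0.44  -0.198  0.004]
top hasp 0.55 (288, 160, 306, 184) [0.628 0.055 0.132]
top key 0.42 (444, 199, 491, 225) [ 0.537 -0.398  0.041]
top clipper 0.91 (227, 220, 259, 282) [0.422 0.193 0.004]
top comb 0.68 (305, 221, 320, 287) [0.42  0.006 0.002]
top comb 0.55 (234, 81, 372, 184) [0.713 0.041 0.167]
top spray_can 0.59 (139, 152, 186, 190) [0.611 0.393 0.016]
top duster 0.69 (447, 199, 488, 227) [ 0.534 -0.399  0.047]
top tonic 0.93 (445, 129, 487, 167) [ 0.71  -0.399  0.004]
top wax_jar 0.72 (142, 235, 172, 260) [0.425 0.415 0.046]
scene case 0.73 (231, 190, 358, 320) [0.776 0.047 0.09 ]
scene padlock 0.78 (242, 148, 263, 169) [ 0.403 -0.421 
[... 716 characters left out ...]
9 0.432 0.023]
{'time': 0.55, 'qpos': array([ 1.18798252e+00,  1.50486084e-01,  1.43746797e+00, -3.96766595e-05,
        1.55381142e+00, -1.33973779e-01]), 'qvel': array([-0.00064709, -0.00053873, -0.0001055 ,  0.00087252, -0.00064765,
       -0.00136827]), 'joint_torque': array([-1.09392644e-03, -7.12416101e+01, -5.70828295e+01, -2.04551670e-04,
        1.64045763e-03,  7.69858298e-05]), 'eef_pos': array([0.14160604, 0.55723806, 0.30384063]), 'eef_rot': array([-3.89867514e-01, -3.11730191e+00,  2.78369575e-04]), 'contact_force': array([ 0.05424986, -0.61390892,  0.78303548]), 'wrist_torque': array([-0.01977794,  0.05136009, -0.01854539]), 'grip_force': 0.0, 'finger_gap': 0.9987464042930736}
```

```bash
python3 - <<'E'
import cv2
a=cv2.imread("pics/top0.png"); cv2.imwrite("pics/top1.png",cv2.resize(a[70:300,130:510],None,fx=2.1,fy=2.1,interpolation=cv2.INTER_CUBIC))
E
```

```text
(no output)
```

View pics/top1.png

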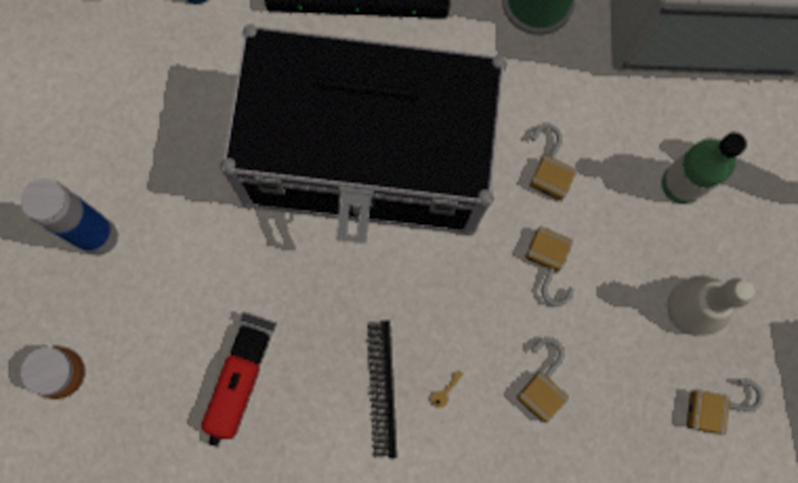

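```bash
python3 - <<'E'
import numpy as np,cv2
f=np.load("top0.npz");W=f["W"]
print("topcam",f["T"].round(3).tolist(),f["K"][0,0]); s=np.load("scene0.npz");print("scenecam",s["T"].round(3).tolist(),s["K"][0,0])
V,U=np.mgrid[:400,:640]
m=(W[...,2]>.155)&(W[...,2]<.19)&(U>225)&(U<385)&(V>75)&(V<195)
P=W[m]; r=cv2.minAreaRect((P[:,:2]*1000).astype(np.float32));print("lid",np.median(P[:,2]),r,cv2.boxPoints(r).round(1).tolist())
for n,(l,t,rr,b) in dict(p1=(380,128,404,163),p2=(379,176,402,213),p3=(374,224,400,273),p4=(457,246,495,278)).items():
    Q=W[t:b,l:rr].reshape(-1,3); B=Q[Q[:,2]>.016]; r=cv2.minAreaRect((B[:,:2]*1000).astype(np.float32)); print(n,len(B),np.percentile(B[:,2],[10,50,90]).round(4),r,"base dist",np.hypot(*r[0]).round(0))
print("hasp");
for v in range(158,186,3): print([tuple((W[v,u]*1000).round(0).astype(int)) for u in (289,293,300)])
a=cv2.imread("pics/top0.png")[215:290,365:505];b=cv2.imread("pics/scene0.png")[180:250,290:370]
a=cv2.resize(a,(784,420),interpolation=2);cv2.imwrite("pics/pad.png",a);cv2.imwrite("pics/haspsc.png",cv2.resize(b,(640,560),interpolation=2))
E
```

```text
topcam [[0.024, -0.983, 0.182, 0.375], [-0.999, -0.03, -0.029, 0.02], [0.034, -0.182, -0.983, 1.062], [0.0, 0.0, 0.0, 1.0]] 380.86317693936525
scenecam [[-0.573, 0.548, -0.61, 1.483], [0.82, 0.38, -0.428, 0.662], [-0.003, -0.745, -0.667, 1.143], [0.0, 0.0, 0.0, 1.0]] 508.2798885563447
lid 0.16833732699329584 ((728.366455078125, 38.982757568359375), (318.2682800292969, 198.25881958007812), 84.53770446777344) [[614.5, -110.0], [811.9000244140625, -128.89999389648438], [842.2000122070312, 188.0], [644.7999877929688, 206.8000030517578]]
p1 303 [0.0188 0.0238 0.0266] ((734.7117309570312, -217.6437530517578), (57.0091552734375, 101.62022399902344), 86.67317199707031) base dist 766.0
p2 323 [0.0181 0.0238 0.0267] ((590.1362915039062, -209.21669006347656), (57.39540481567383, 98.6684799194336), 89.66545104980469) base dist 626.0
p3 352 [0.0188 0.024  0.0265] ((435.3352966308594, -206.50747680664062), (57.912784576416016, 104.93853759765625), 71.35414123535156) base dist 482.0
p4 363 [0.0177 0.0239 0.0266] ((405.6922302246094, -440.0260009765625), (59.220516204833984, 106.00977325439453), 14.
[... 711 characters left out ...]
), np.int64(127))]
[(np.int64(648), np.int64(80), np.int64(1)), (np.int64(612), np.int64(62), np.int64(143)), (np.int64(645), np.int64(48), np.int64(16))]
[(np.int64(638), np.int64(80), np.int64(3)), (np.int64(606), np.int64(62), np.int64(136)), (np.int64(641), np.int64(48), np.int64(-2))]
[(np.int64(631), np.int64(80), np.int64(-1)), (np.int64(599), np.int64(62), np.int64(132)), (np.int64(600), np.int64(45), np.int64(132))]
[(np.int64(622), np.int64(79), np.int64(-1)), (np.int64(593), np.int64(62), np.int64(125)), (np.int64(593), np.int64(44), np.int64(127))]
[(np.int64(613), np.int64(79), np.int64(0)), (np.int64(614), np.int64(68), np.int64(-3)), (np.int64(614), np.int64(47), np.int64(0))]
```

View pics/pad.png

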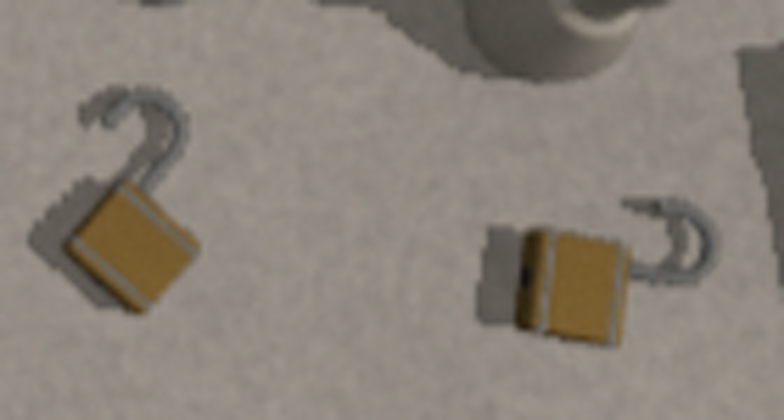

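Request:
carry_out(
  deltas=[
    [50,-40,10,0.05],
    [90,-90,30,0.1],
    [135,-145,40,0.15],
    [175,-200,50,0.15],
    [220,-255,60,0.15],
    [260,-305,60,0.15],
    [300,-355,60,0.15],
    [340,-405,60,0.15],
    [375,-450,60,0.15],
    [400,-490,60,0.15],
    [405,-502,60,0.15],
    [405,-502,60,0.15],
  ],
  gripper=0,
)

```text
time: 2.6
eef_pos: [0.5473, 0.0536, 0.3633]
eef_rot: [-0.159, -3.137, 0.0]
contact_force: [-1.2, 0.7, -0.2]
finger_gap: -0.002
grip_force: 0.0
```

```bash
python3 - <<'E'
from h import *
d,W,st=grab("wrist"); save(d,"w0",None,1.2); np.savez("w0.npz",W=W,c=d["color"])
print(st["time"],st["eef_pos"],st["eef_rot"],np.array(d["tool_from_camera"]).round(3).tolist(),np.array(d["intrinsics"])[0,0])
for r in arm.search_frame("hasp",d)[:2]: print(r)
E
```

```text
2.6 [0.54731386 0.05357394 0.36332723] [-1.59298984e-01 -3.13669208e+00  4.66591732e-04] [[-0.001, -0.957, -0.289, 0.075], [1.0, -0.001, 0.001, -0.001], [-0.001, -0.289, 0.957, -0.071], [0.0, 0.0, 0.0, 1.0]] 356.895144053934
{'extent': [307.3, 218.3, 345.5, 259.8], 'p': 0.76}
{'extent': [0.0, 283.7, 33.6, 339.7], 'p': 0.59}
```

View pics/w0.png

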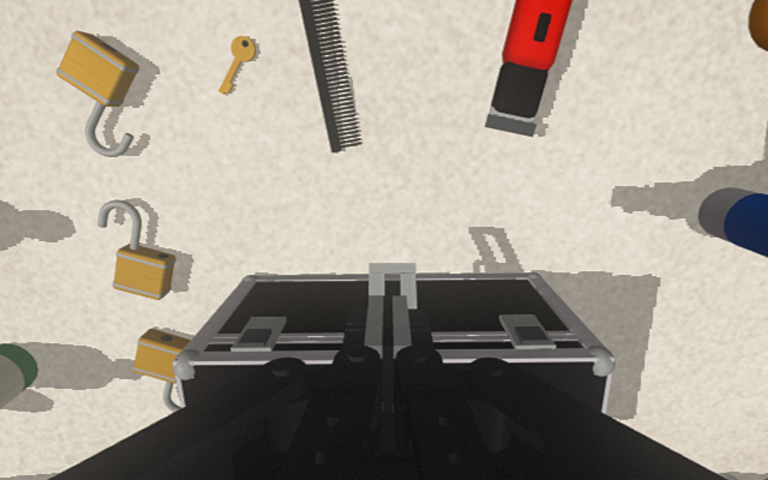

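```bash
python3 - <<'E'
import numpy as np,cv2
W=np.load("w0.npz")["W"];V,U=np.mgrid[:400,:640]
P=W[(W[...,2]>.160)&(W[...,2]<.172)&(W[...,0]>.58)&(W[...,0]<.68)]
ys=[];xs=[]
for y in np.arange(-.1,.19,.01):
    q=P[abs(P[:,1]-y)<.005]
    if len(q)>2 and abs(y-.05)>.04: ys.append(y);xs.append(np.percentile(q[:,0],5))
c=np.polyfit(ys,xs,1);r=np.array(xs)-np.polyval(c,ys);k=abs(r)<.003;c=np.polyfit(np.array(ys)[k],np.array(xs)[k],1)
print("front edge x=",c, "yaw",-np.arctan(c[0]), (r*1000).round(1))
# lid y extent
Q=P[P[:,0]<.66]; print("y ext",Q[:,1].min(),Q[:,1].max())
m=(W[...,2]>.1)&(U>300)&(U<352)&(V>214)&(V<262);H=W[m];print(H.min(0),H.max(0))
for v in range(218,258,4): print(v,[tuple((W[v,u]*1000).round(0)) for u in (312,341)])
B=W[(W[...,2]>.0215)&(W[...,2]<.03)&(U<120)&(V<90)&(U>40)]
r=cv2.minAreaRect((B[:,:2]*1000).astype(np.float32));print("pad",len(B),np.median(B[:,2]),r,B.mean(0))
S=W[(W[...,2]>.010)&(W[...,2]<.018)&(U<135)&(V<135)&(V>85)&(U>65)];print("shackle",len(S),S.mean(0),S.min(0),S.max(0))
E
```

```text
front edge x= [0.09321994 0.63709245] yaw -0.09295131188635289 [-2.   0.4  0.5  0.4  0.3  0.2 -0.1  0.1  0.2  0.   0.1  0.  -0.1 -0.1
 -0.1  0.2  0.2  0.3  0.3  0.4 -1.4]
y ext -0.11276121157768076 0.20379060085507675
[0.53411966 0.03279703 0.12251189] [0.61709311 0.06958663 0.31107862]
218 [(np.float64(628.0), np.float64(31.0), np.float64(1.0)), (np.float64(632.0), np.float64(68.0), np.float64(-0.0))]
222 [(np.float64(587.0), np.float64(39.0), np.float64(126.0)), (np.float64(590.0), np.float64(66.0), np.float64(125.0))]
226 [(np.float64(590.0), np.float64(39.0), np.float64(127.0)), (np.float64(592.0), np.float64(65.0), np.float64(129.0))]
230 [(np.float64(593.0), np.float64(38.0), np.float64(131.0)), (np.float64(596.0), np.float64(65.0), np.float64(130.0))]
234 [(np.float64(596.0), np.float64(38.0), np.float64(132.0)), (np.float64(599.0), np.float64(64.0), np.float64(132.0))]
238 [(np.float64(600.0), np.float64(38.0), np.float64(133.0)), (np.float64(602.0), np.float64(64.0), np.float64(135.0))]
242 [(np.float64(603.0), np.float64(37.0), np.float64(135.0)), (np.float64(605.0), np.float64(64.0), np.float64(136.0))]
246 [(np.float64(535.0), np.float64(50.0), np.float64(296.0)), (np.float64(608.0), np.float64(63.0), np.float64(139.0))]
250 [(np.float64(535.0), np.float64(50.0), np.float64(300.0)), (np.float64(611.0), np.float64(63.0), np.float64(140.0))]
254 [(np.float64(535.0), np.float64(50.0), np.float64(304.0)), (np.float64(614.0), np.float64(63.0), np.float64(142.0))]
pad 2136 0.024769744991569448 ((411.7436218261719, -199.67254638671875), (50.66722106933594, 46.12024688720703), 49.51503372192383) [ 0.41130778 -0.19866593  0.02472698]
shackle 600 [ 0.46837848 -0.21021031  0.01556558] [ 0.43989437 -0.22895394  0.01053367] [ 0.48936716 -0.18550796  0.01798692]
```

Request:
carry_out(
  deltas=[
    [40,-3,-20,0.008],
    [67,-5,-70,0.008],
    [67,-5,-120,0.008],
    [67,-5,-133,0.008],
    [67,-5,-140,0.008],
    [67,-5,-147,0.008],
    [69,-5,-147,0.008],
    [71,-5,-147,0.008],
    [72,-5,-147,0.008],
  ],
)

```text
time: 3.82
eef_pos: [0.6188, 0.0502, 0.2173]
eef_rot: [0.143, 3.138, -0.0]
contact_force: [-1.9, 0.4, 0.6]
finger_gap: -0.001
grip_force: 0.8
```

Request:
carry_out(
  deltas=[
    [2,0,0,0],
    [3,0,0,0],
    [4,0,0,0],
    [5,0,0,0],
    [5,0,0,0],
  ],
)

```text
time: 4.45
eef_pos: [0.6236, 0.0503, 0.2168]
eef_rot: [-0.143, -3.138, 0.0]
contact_force: [-1.7, 0.0, -0.0]
finger_gap: 0.002
grip_force: 0.7
```

Request:
carry_out(
  deltas=[
    [1,0,0,0],
    [1.5,0,0,0],
    [2,0,0,0],
    [2,0,0,0],
  ],
)

```text
time: 4.95
eef_pos: [0.6256, 0.0503, 0.2168]
eef_rot: [-0.143, -3.138, 0.0]
contact_force: [-3.1, 0.3, -1.4]
finger_gap: 0.0
grip_force: 1.2
```

Request:
carry_out(
  deltas=[
    [0.5,0,0,0],
    [1,0,0,0],
    [1,0,0,0],
  ],
)

```text
time: 5.32
eef_pos: [0.6266, 0.0503, 0.2168]
eef_rot: [-0.143, -3.138, 0.0]
contact_force: [-3.0, -0.5, -1.6]
finger_gap: 0.0
grip_force: 1.4
```

Request:
carry_out(
  deltas=[
    [0.5,0,0,0],
    [1,0,0,0],
    [1,0,0,0],
  ],
)

```text
time: 5.7
eef_pos: [0.6276, 0.0503, 0.2168]
eef_rot: [-0.143, -3.138, 0.0]
contact_force: [-2.4, 0.1, -2.4]
finger_gap: -0.0
grip_force: 1.5
```

Request:
carry_out(
  deltas=[
    [0.5,0,0,0],
    [1,0,0,0],
    [1,0,0,0],
  ],
)

```text
time: 6.08
eef_pos: [0.6286, 0.0503, 0.2168]
eef_rot: [-0.143, -3.138, 0.0]
contact_force: [-3.3, 0.5, -3.1]
finger_gap: 0.003
grip_force: 1.7
```

Request:
carry_out(
  deltas=[
    [0.5,0,0,0],
    [1,0,0,0],
    [1,0,0,0],
  ],
)

```text
time: 6.45
eef_pos: [0.6292, 0.0503, 0.2167]
eef_rot: [-0.143, -3.137, 0.0]
contact_force: [-9.8, -1.0, -1.2]
finger_gap: 0.003
grip_force: 4.6
```

Request:
carry_out(
  deltas=[
    [-8,0,0,0],
    [-12,0,25,0],
    [-12,40,54,0],
    [-12,80,54,0],
    [-12,80,54,0],
    [-12,80,54,0],
  ],
)

```text
time: 7.2
eef_pos: [0.6175, 0.1302, 0.271]
eef_rot: [0.142, 3.138, -0.0]
contact_force: [1.0, -0.3, 0.2]
finger_gap: -0.0
grip_force: 0.0
```

```bash
python3 - <<'E'
from h import *
d,W,st=grab("wrist"); np.savez("w1.npz",W=W,c=d["color"])
print(st["time"],st["eef_pos"],st["contact_force"])
F=np.array([.6413,.0465]);C=np.array([[.9957,-.0928],[.0928,.9957]])
L=W.copy();L[...,:2]=(W[...,:2]-F)@C.T; L*=1000
m=(abs(L[...,1])<25)&(L[...,0]<-2)&(L[...,0]>-75)&(L[...,2]>90)&(L[...,2]<165)
v,u=np.where(m);print(u.min(),u.max(),v.min(),v.max())
save(d,"w1",(max(u.min()-40,0),max(v.min()-50,0),min(u.max()+40,640),min(v.max()+50,400)),4)
P=L[m]
for z in range(92,165,4):
    q=P[abs(P[:,2]-z)<2]
    a=q[abs(q[:,1])<4]; b=q[(abs(q[:,1])>9)&(abs(q[:,1])<17)]
    print(z,len(a),np.percentile(a[:,0],[5,50]).round(1) if len(a) else "",len(b),np.percentile(b[:,0],[5,50]).round(1) if len(b) else "")
s=P[(P[:,0]<-12)]; print("staple",len(s),s.mean(0),s.min(0),s.max(0),np.percentile(s[:,2],[50,80,95]))
E
```

```text
7.2 [0.61754425 0.13015591 0.27103208] [ 1.03802078 -0.32568127  0.19896632]
147 239 224 283
92 1 [-2.2 -2.2] 0 
96 17 [-3.  -2.7] 26 [-3.1 -2.7]
100 15 [-2.9 -2.6] 27 [-3.1 -2.7]
104 4 [-2.7 -2.7] 37 [-3.1 -2.6]
108 0  41 [-2.9 -2.7]
112 9 [-16.  -9.] 47 [-3.2 -2.8]
116 147 [-18.9  -8.2] 55 [-3.2 -2.7]
120 26 [-19.9 -18.8] 57 [-3.2 -2.8]
124 27 [-19.8 -18.8] 60 [-3.2 -2.6]
128 35 [-19.7 -19.1] 69 [-3.2 -2.8]
132 217 [-18.4 -10.9] 58 [-3.1 -2.8]
136 33 [-17.  -11.8] 77 [-3.3 -2.7]
140 10 [-2.9 -2.7] 72 [-3.2 -2.7]
144 39 [-3.2 -2.7] 82 [-3.1 -2.7]
148 44 [-3.3 -2.7] 84 [-3.2 -2.7]
152 44 [-3.2 -2.8] 82 [-3.2 -2.7]
156 7 [-3.1 -2.9] 19 [-4.2 -2.9]
160 76 [-4.9 -4.1] 144 [-4.9 -4.3]
164 33 [-4.  -2.8] 74 [-4.1 -3. ]
staple 236 [-16.75759145   1.58715968 126.95036364] [-20.22165641  -2.93277304 113.39192508] [-12.02619412   3.72443234 135.29516758] [129.54422013 133.00145817 134.05056953]
```

View pics/w1.png

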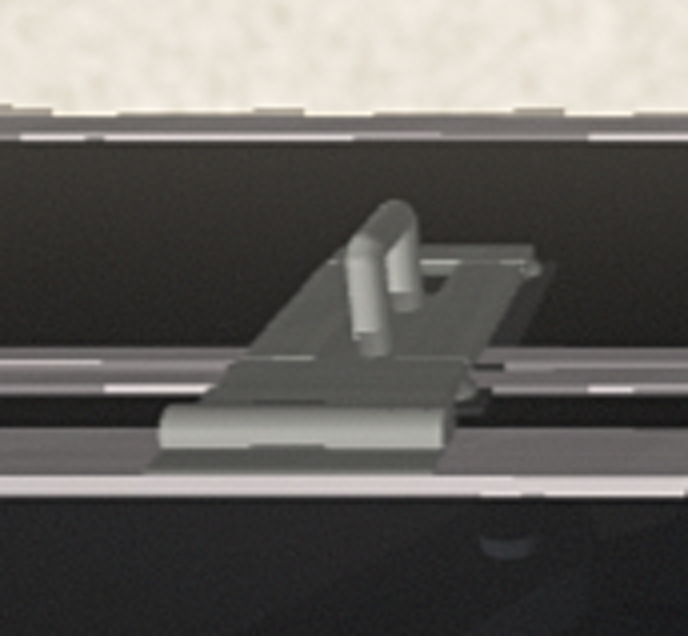

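Request:
carry_out(
  deltas=[
    [7,-40,0,0],
    [7,-82,0,0],
    [7,-82,-35,0],
    [7,-82,-52,0],
    [7,-82,-57,0],
    [7,-82,-60,0],
    [7,-82,-60,0],
  ],
)

```text
time: 8.12
eef_pos: [0.6248, 0.0485, 0.2115]
eef_rot: [0.142, 3.138, -0.0]
contact_force: [-0.6, -0.5, 0.3]
finger_gap: 0.003
grip_force: 0.0
```

Request:
carry_out(
  deltas=[
    [0,0,-0.5,0],
    [0,0,-1,0],
    [0,0,-1.5,0],
    [0,0,-1.5,0],
  ],
)

```text
time: 8.62
eef_pos: [0.6246, 0.0483, 0.2093]
eef_rot: [-0.143, -3.138, 0.0]
contact_force: [-0.7, 0.3, -0.1]
finger_gap: -0.004
grip_force: 0.0
```

Request:
carry_out(
  deltas=[
    [0,0,-0.5,0],
    [0,0,-1,0],
    [0,0,-1,0],
  ],
)

```text
time: 9.0
eef_pos: [0.6246, 0.0483, 0.2083]
eef_rot: [-0.143, -3.138, 0.0]
contact_force: [0.8, 0.6, 0.2]
finger_gap: 0.001
grip_force: 0.0
```

Request:
carry_out(
  deltas=[
    [0,0,-0.5,0],
    [0,0,-1,0],
    [0,0,-1,0],
  ],
)

```text
time: 9.38
eef_pos: [0.6246, 0.0483, 0.2073]
eef_rot: [-0.143, -3.138, 0.0]
contact_force: [-1.0, -0.1, -0.8]
finger_gap: 0.003
grip_force: 0.0
```

Request:
carry_out(
  deltas=[
    [0,0,-0.5,0],
    [0,0,-1,0],
    [0,0,-1,0],
  ],
)

```text
time: 9.75
eef_pos: [0.6246, 0.0483, 0.2063]
eef_rot: [-0.143, -3.138, 0.0]
contact_force: [-1.2, 0.1, -0.5]
finger_gap: -0.002
grip_force: 0.0
```

Request:
carry_out(
  deltas=[
    [0,0,-0.5,0],
    [0,0,-1,0],
    [0,0,-1,0],
  ],
)

```text
time: 10.12
eef_pos: [0.6246, 0.0483, 0.2054]
eef_rot: [0.143, 3.138, -0.0]
contact_force: [-0.1, -0.1, 1.7]
finger_gap: 0.001
grip_force: 0.4
```

Request:
carry_out(
  deltas=[
    [0,0,-0.5,0],
    [0,0,-1,0],
    [0,0,-1,0],
  ],
)

```text
time: 10.5
eef_pos: [0.6246, 0.0483, 0.205]
eef_rot: [0.142, 3.138, -0.0]
contact_force: [-3.8, -0.3, 7.5]
finger_gap: -0.004
grip_force: 4.0
```

Request:
carry_out(
  deltas=[
    [-15,0,40,0],
    [-45,-30,75,-0.1],
    [-80,-75,75,-0.25],
    [-115,-120,75,-0.4],
    [-145,-165,75,-0.55],
    [-175,-205,60,-0.616],
    [-205,-240,20,-0.616],
    [-213,-248,-25,-0.616],
    [-213,-248,-25,-0.616],
  ],
  gripper=1,
)

```text
time: 11.62
eef_pos: [0.4102, -0.1995, 0.1774]
eef_rot: [-1.088, -2.942, -0.002]
contact_force: [-0.0, 0.4, 1.6]
finger_gap: 0.999
grip_force: 0.0
```

```bash
python3 - <<'E'
from h import *
d,W,st=grab("wrist"); save(d,"w2"); 
print(st["time"],st["eef_pos"],st["eef_rot"],st["qpos"].round(2))
B=W[(W[...,2]>.0215)&(W[...,2]<.028)&(np.hypot(W[...,0]-.4117,W[...,1]+.1997)<.042)]
r=cv2.minAreaRect((B[:,:2]*1000).astype(np.float32));print(len(B),r,np.median(B[:,2]))
E
```

```text
11.625 [ 0.41020132 -0.1995457   0.17735259] [-1.08819890e+00 -2.94219573e+00 -1.83110153e-03] [-0.62 -0.02  1.88 -0.    1.28 -1.48]
4891 ((411.2929992675781, -200.28123474121094), (50.23060989379883, 45.81587219238281), 49.649208068847656) 0.025031010344721244
```

View pics/w2.png

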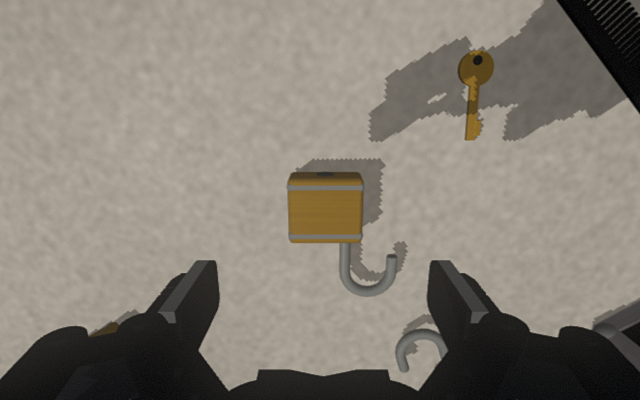

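Request:
carry_out(
  deltas=[
    [1,-0.7,-40,0.004],
    [1,-0.7,-80,0.004],
    [1,-0.7,-100,0.004],
    [1,-0.7,-107,0.004],
    [1,-0.7,-107,0.004],
  ],
)

```text
time: 12.3
eef_pos: [0.4136, -0.2005, 0.0736]
eef_rot: [1.08, 2.949, -0.001]
contact_force: [0.6, -1.1, 0.6]
finger_gap: 1.002
grip_force: 0.0
```

Request:
carry_out(
  deltas=[
    [0,0,0,0],
    [0,0,0,0],
    [0,0,0,0],
    [0,0,0,0],
    [0,0,0,0],
    [0,0,0,0],
  ],
  gripper=0,
)

```text
time: 13.05
eef_pos: [0.413, -0.2006, 0.0734]
eef_rot: [1.081, 2.948, -0.0]
contact_force: [-3.0, 2.8, 14.2]
finger_gap: 0.573
grip_force: 61.9
```

Request:
carry_out(
  deltas=[
    [0,0,15,0],
    [0,0,50,0],
    [10,20,95,-0.15],
    [30,60,110,-0.3],
    [50,105,110,-0.45],
    [75,150,110,-0.6],
    [100,195,110,-0.75],
    [125,240,110,-0.9],
    [140,270,110,-0.961],
    [145.5,282,110,-0.961],
    [145.5,282,110,-0.961],
    [145.5,282,110,-0.961],
  ],
)

```text
time: 14.55
eef_pos: [0.5578, 0.0807, 0.1826]
eef_rot: [2.322, 2.116, -0.0]
contact_force: [-0.7, -0.3, -2.8]
finger_gap: 0.573
grip_force: 63.9
```

```bash
python3 - <<'E'
from h import *
d,W,st=grab("wrist"); save(d,"w3"); np.savez("w3.npz",W=W)
print(st)
p=np.array(st["eef_pos"]);Rt=R.from_rotvec(st["eef_rot"]).as_matrix()
T=(W-p)@Rt*1000  # tool coords
m=(abs(T[...,1])<24)&(T[...,2]>40)&(T[...,2]<80)&(abs(T[...,0])<40)
B=T[m];print(len(B),B.min(0),B.max(0))
t=B[(B[:,2]<53)];print("top z",np.median(t[:,2]),"x",np.percentile(t[:,0],[1,5,95,99]),"slope",np.polyfit(t[:,0],t[:,2],1),np.polyfit(t[:,1],t[:,2],1))
E
```

```text
{'time': 14.55, 'qpos': array([ 7.11928525e-03,  1.97651370e-01,  1.63281315e+00, -2.69071792e-04,
        1.31132227e+00,  1.00235258e-01]), 'qvel': array([-0.0045414 , -0.00186855,  0.00192823,  0.00070323, -0.00197002,
        0.00616895]), 'joint_torque': array([ 1.12947598e+00, -7.29875135e+01, -5.49022436e+01,  3.91258195e-02,
       -2.61393296e-03, -4.33001740e-03]), 'eef_pos': array([0.55776528, 0.08070791, 0.18262282]), 'eef_rot': array([ 2.32230251e+00,  2.11568299e+00, -4.99820598e-04]), 'contact_force': array([-0.70888204, -0.26003741, -2.82201254]), 'wrist_torque': array([0.03254323, 0.06396061, 0.01628751]), 'grip_force': 63.89619827270508, 'finger_gap': 0.5728743049430478}
15861 [-39.97476072 -23.99220401  40.06449112] [24.44501642 23.97528557 69.99003305]
top z 48.44000451572081 x [-21.26656157 -18.57116221  22.2090004   23.11608193] slope [1.53627034e-02 4.84282779e+01] [-7.27491908e-03  4.84716236e+01]
```

View pics/w3.png

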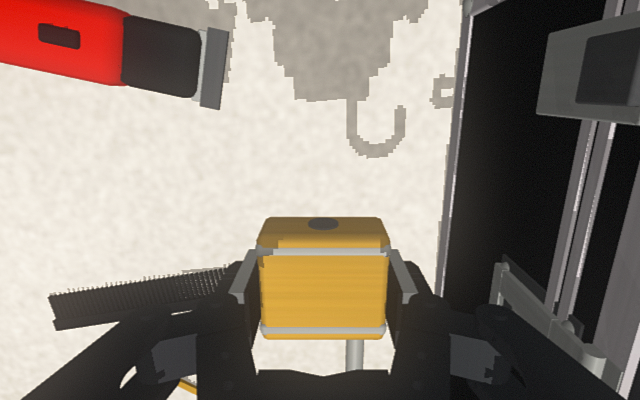

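Request:
carry_out(
  deltas=[
    [10,-1,0,0],
    [20,-1.5,0,0],
    [26,-2,0,0],
    [30.4,-2.4,0,0],
    [30.4,-2.4,0,0],
    [30.4,-2.4,0,0],
  ],
)

```text
time: 15.35
eef_pos: [0.5883, 0.0792, 0.1823]
eef_rot: [-2.322, -2.116, 0.0]
contact_force: [0.1, -0.1, -2.4]
finger_gap: 0.572
grip_force: 63.9
```

```bash
python3 - <<'E'
from h import *
for n in ("scene","top"):
    d,W,st=grab(n); np.savez(n+"1.npz",W=W,c=d["color"])
    # project expected eye
    F=np.array([.6413,.0465]);e=F+np.array([-7.8,.4])/1000@np.array([[.9957,-.0928],[.0928,.9957]])
    T=np.linalg.inv(np.array(d["T"]));p=T[:3,:3]@np.r_[e,.1212]+T[:3,3];K=np.array(d["intrinsics"]);u,v=(K@p/p[2])[:2];print(n,u,v,st["eef_pos"],st["contact_force"])
    a=d["color"][int(v)-25:int(v)+25,int(u)-32:int(u)+32,::-1]; 
    cv2.imwrite(f"pics/{n}3.png",cv2.resize(a,(400,312),interpolation=2))
a=np.hstack([cv2.imread("pics/scene3.png"),cv2.imread("pics/top3.png")]);cv2.imwrite("pics/both3.png",a)
E
```

```text
scene 318.8124393741321 223.27879700438447 [0.58834131 0.07922351 0.18230167] [ 0.07973016 -0.10251871 -2.35415489]
top 299.3372674276829 166.99703723907118 [0.58832689 0.07923715 0.18237471] [-0.62526452  0.098724   -2.94197042]
```

View pics/both3.png

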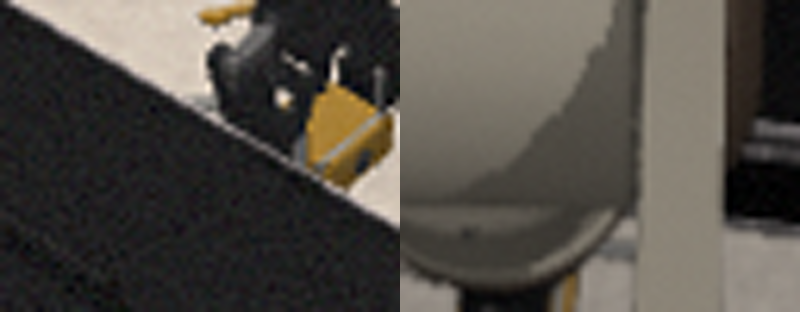

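Request:
carry_out(
  deltas=[
    [0.2,2,0.4,0],
    [0.3,3.5,0.4,0],
    [0.5,5,0.4,0],
    [0.6,6.5,0.4,0],
    [0.7,8,0.4,0],
    [0.7,8,0.4,0],
    [0.7,8,0.4,0],
  ],
)

```text
time: 16.32
eef_pos: [0.5892, 0.0872, 0.1828]
eef_rot: [-2.322, -2.116, 0.0]
contact_force: [0.3, 0.3, -3.9]
finger_gap: 0.57
grip_force: 63.9
```

Request:
carry_out(
  deltas=[
    [0.2,2,0,0],
    [0.3,3.5,0,0],
    [0.5,5,0,0],
    [0.6,6.5,0,0],
    [0.7,8,0,0],
    [0.7,8,0,0],
  ],
)

```text
time: 17.08
eef_pos: [0.5899, 0.0953, 0.1828]
eef_rot: [-2.322, -2.116, 0.0]
contact_force: [0.2, -0.2, -2.9]
finger_gap: 0.574
grip_force: 63.9
```

Request:
carry_out(
  deltas=[
    [0,0,0.5,0],
    [0,0,1,0],
    [0,0,1.5,0],
    [0,0,1.5,0],
  ],
)

```text
time: 17.58
eef_pos: [0.5899, 0.0952, 0.1843]
eef_rot: [-2.322, -2.116, -0.0]
contact_force: [-1.1, -0.1, -3.0]
finger_gap: 0.575
grip_force: 63.9
```

Request:
carry_out(
  deltas=[
    [0,0,0.3,0],
    [0,0,0.5,0],
    [0,0,0.5,0],
  ],
)

```text
time: 17.95
eef_pos: [0.5899, 0.0952, 0.1847]
eef_rot: [-2.322, -2.116, 0.0]
contact_force: [-0.2, 1.4, -3.5]
finger_gap: 0.577
grip_force: 63.8
```

Request:
carry_out(
  deltas=[
    [0,0,0.3,0],
    [0,0,0.5,0],
    [0,0,0.5,0],
  ],
)

```text
time: 18.32
eef_pos: [0.5898, 0.0952, 0.1851]
eef_rot: [-2.322, -2.116, 0.0]
contact_force: [0.1, -0.4, -7.0]
finger_gap: 0.573
grip_force: 63.5
```

Request:
carry_out(
  deltas=[
    [0,0,-1,0],
    [0,0,-2,0],
    [0.5,0,-2,0],
    [1,0,-2,0],
    [1,0,-2,0],
  ],
)

```text
time: 18.95
eef_pos: [0.591, 0.0952, 0.1833]
eef_rot: [-2.322, -2.116, -0.0]
contact_force: [0.1, 0.5, -2.0]
finger_gap: 0.575
grip_force: 63.9
```

Request:
carry_out(
  deltas=[
    [0.3,0,0,0],
    [0.5,0,0,0],
    [0.5,0,0,0],
  ],
)

```text
time: 19.32
eef_pos: [0.5913, 0.0952, 0.1832]
eef_rot: [-2.322, -2.116, 0.001]
contact_force: [-2.3, 0.0, -2.1]
finger_gap: 0.579
grip_force: 64.0
```

Request:
carry_out(
  deltas=[
    [0.3,0,0,0],
    [0.5,0,0,0],
    [0.5,0,0,0],
  ],
)

```text
time: 19.7
eef_pos: [0.5915, 0.0952, 0.1833]
eef_rot: [-2.322, -2.115, 0.001]
contact_force: [-7.4, -1.5, 0.8]
finger_gap: 0.566
grip_force: 65.6
```

```bash
python3 - <<'E'
import numpy as np
C=np.array([[.9957,-.0928],[.0928,.9957]])
def tcp(t,B=np.array([-24.9,.4])):
    t=np.radians(t);x=np.array([np.cos(t),np.sin(t)]);y=np.array([-np.sin(t),np.cos(t)])
    return np.array([641.3,46.5])+(B-47.5*x-31*y)@C
for a in range(-90,0,18):
    print("start",a,tcp(a).round(1))
    for k in (6,12,18): print(np.r_[tcp(a+k)-tcp(a),0].round(1).tolist(),round(np.radians(k),3))
print(tcp(0))
E
```

```text
start -90 [590.1  99.4]
[-5.1, -3.0, 0.0] 0.105
[-9.9, -6.6, 0.0] 0.209
[-14.2, -10.6, 0.0] 0.314
start -72 [575.9  88.7]
[-3.9, -4.5, 0.0] 0.105
[-7.3, -9.3, 0.0] 0.209
[-10.2, -14.5, 0.0] 0.314
start -54 [565.6  74.2]
[-2.3, -5.5, 0.0] 0.105
[-4.1, -11.1, 0.0] 0.209
[-5.2, -17.0, 0.0] 0.314
start -36 [560.4  57.3]
[-0.5, -5.9, 0.0] 0.105
[-0.5, -11.8, 0.0] 0.209
[0.2, -17.7, 0.0] 0.314
start -18 [560.7  39.5]
[1.3, -5.8, 0.0] 0.105
[3.2, -11.4, 0.0] 0.209
[5.7, -16.8, 0.0] 0.314
[566.37164  22.7503 ]
```

Request:
carry_out(
  deltas=[
    [-1,0,0,0],
    [-2.2,0,0,0],
    [-2,2,0,0],
    [-1.8,4.2,0,0],
    [-1.8,4.2,0,0],
    [-1.8,4.2,0,0],
  ],
)

```text
time: 20.45
eef_pos: [0.5901, 0.0994, 0.1833]
eef_rot: [-2.322, -2.116, 0.0]
contact_force: [-0.1, 0.3, -3.3]
finger_gap: 0.572
grip_force: 65.2
```

Request:
carry_out(
  deltas=[
    [-2.6,-1.4,0,0.052],
    [-5.1,-3.0,0,0.105],
    [-7.5,-4.7,0,0.157],
    [-9.9,-6.6,0,0.209],
    [-12.1,-8.5,0,0.262],
    [-14.2,-10.6,0,0.314],
    [-14.2,-10.6,0,0.314],
  ],
)

```text
time: 21.32
eef_pos: [0.5759, 0.0886, 0.1833]
eef_rot: [1.964, 2.452, 0.0]
contact_force: [0.5, -0.5, -2.6]
finger_gap: 0.57
grip_force: 65.3
```

Request:
carry_out(
  deltas=[
    [-2,-2.2,0,0.052],
    [-3.9,-4.5,0,0.105],
    [-5.7,-6.9,0,0.157],
    [-7.3,-9.3,0,0.209],
    [-8.8,-11.9,0,0.262],
    [-10.2,-14.5,0,0.314],
    [-10.2,-14.5,0,0.314],
  ],
)

```text
time: 22.2
eef_pos: [0.5658, 0.0742, 0.1833]
eef_rot: [1.557, 2.728, -0.0]
contact_force: [0.1, -0.3, -3.1]
finger_gap: 0.57
grip_force: 65.3
```

Request:
carry_out(
  deltas=[
    [-1.2,-2.7,0,0.052],
    [-2.3,-5.5,0,0.105],
    [-3.3,-8.3,0,0.157],
    [-4.1,-11.1,0,0.209],
    [-4.7,-14,0,0.262],
    [-5.2,-17,0,0.314],
    [-5.2,-17,0,0.314],
  ],
)

```text
time: 23.08
eef_pos: [0.5606, 0.0573, 0.1833]
eef_rot: [1.112, 2.938, -0.0]
contact_force: [-0.2, -0.0, -3.2]
finger_gap: 0.574
grip_force: 65.3
```

Request:
carry_out(
  deltas=[
    [-0.3,-3,0,0.052],
    [-0.5,-5.9,0,0.105],
    [-0.6,-8.8,0,0.157],
    [-0.5,-11.8,0,0.209],
    [-0.2,-14.8,0,0.262],
    [0.2,-17.7,0,0.314],
    [0.2,-17.7,0,0.314],
  ],
)

```text
time: 23.95
eef_pos: [0.5608, 0.0396, 0.1833]
eef_rot: [0.64, 3.076, -0.0]
contact_force: [0.0, -0.3, -2.5]
finger_gap: 0.573
grip_force: 65.3
```

Request:
carry_out(
  deltas=[
    [0.6,-2.9,0,0.052],
    [1.3,-5.8,0,0.105],
    [2.2,-8.6,0,0.157],
    [3.2,-11.4,0,0.209],
    [4.4,-14.1,0,0.262],
    [5.7,-16.8,0,0.314],
    [5.7,-16.8,0,0.314],
  ],
)

```text
time: 24.82
eef_pos: [0.5665, 0.0229, 0.1832]
eef_rot: [-0.151, -3.138, 0.0]
contact_force: [-0.4, -0.6, -2.5]
finger_gap: 0.569
grip_force: 65.3
```

Request:
carry_out(
  deltas=[
    [-0.5,0.05,0,0],
    [-1,0.1,0,0],
    [-1.5,0.15,0,0],
    [-1.5,0.15,0,0],
  ],
)

```text
time: 25.32
eef_pos: [0.5649, 0.023, 0.1833]
eef_rot: [0.148, 3.138, -0.0]
contact_force: [0.4, 0.2, -2.3]
finger_gap: 0.569
grip_force: 65.3
```

Request:
carry_out(
  deltas=[
    [-0.3,0,0,0],
    [-0.5,0,0,0],
    [-0.5,0,0,0],
  ],
)

```text
time: 25.7
eef_pos: [0.5645, 0.0229, 0.1833]
eef_rot: [0.147, 3.138, -0.0]
contact_force: [2.6, 0.8, -2.8]
finger_gap: 0.574
grip_force: 65.2
```

Request:
carry_out(
  deltas=[
    [-0.2,0,0,0],
    [-0.3,0,0,0],
    [-0.3,0,0,0],
    [-0.3,0,0,0],
    [-0.3,0,0,0],
  ],
)

```text
time: 26.32
eef_pos: [0.5644, 0.0229, 0.1834]
eef_rot: [0.147, 3.137, -0.0]
contact_force: [6.5, 0.7, -3.1]
finger_gap: 0.57
grip_force: 65.1
```

Request:
carry_out(
  deltas=[
    [0.8,0,0,0],
    [1.6,0,-0.5,0],
    [1.8,0,-1.2,0],
    [1.8,0,-1.2,0],
  ],
)

```text
time: 26.82
eef_pos: [0.5658, 0.0229, 0.1819]
eef_rot: [-0.147, -3.138, 0.0]
contact_force: [0.2, -0.6, -2.6]
finger_gap: 0.576
grip_force: 65.2
```

Request:
carry_out(
  deltas=[
    [0,0,0,0],
    [0,0,0,0],
    [0,0,0,0],
    [0,0,0,0],
    [0,0,0,0],
    [-10,1,20,0],
    [-30,3,60,0],
    [-60,5,110,0],
    [-90,8,140,0],
    [-90,8,140,0],
  ],
  gripper=1,
)

```text
time: 28.08
eef_pos: [0.4745, 0.0312, 0.3262]
eef_rot: [0.147, 3.132, -0.001]
contact_force: [1.2, -0.7, -0.8]
finger_gap: 1.0
grip_force: 0.0
```

```bash
python3 - <<'E'
from h import *
d,W,st=grab("wrist"); save(d,"w4",None,1.2)
print(st["time"],st["eef_pos"],st["contact_force"],st["finger_gap"])
E
```

```text
28.075 [0.47450232 0.03121604 0.32623959] [ 1.17022009 -0.67067867 -0.76415436] 1.0004145404877103
```

View pics/w4.png

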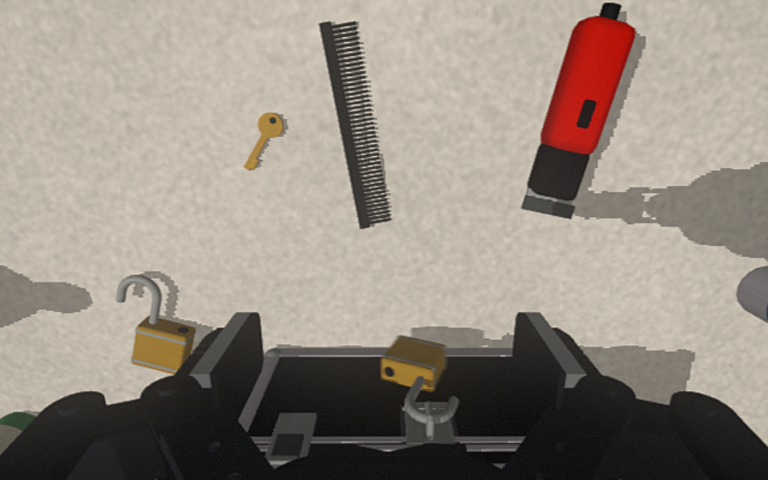

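The padlock hangs from the staple (body at about (413,362), shackle round the staple at (432,405)). I'll let it come to rest and check that it has stopped moving.

Request:
carry_out(
  deltas=[
    [0,0,0,0],
    [0,0,0,0],
    [0,0,0,0],
    [0,0,0,0],
    [0,0,0,0],
    [0,0,0,0],
    [0,0,0,0],
    [0,0,0,0],
    [0,0,0,0],
    [0,0,0,0],
    [0,0,0,0],
    [0,0,0,0],
  ],
)

```text
time: 29.62
eef_pos: [0.4759, 0.0309, 0.3221]
eef_rot: [-0.147, -3.138, 0.0]
contact_force: [-0.0, 0.2, -0.4]
finger_gap: 1.002
grip_force: 0.0
```

Request:
carry_out(
  deltas=[
    [0,0,0,0],
    [0,0,0,0],
    [0,0,0,0],
    [0,0,0,0],
    [0,0,0,0],
    [0,0,0,0],
    [0,0,0,0],
    [0,0,0,0],
    [0,0,0,0],
    [0,0,0,0],
    [0,0,0,0],
    [0,0,0,0],
  ],
)

```text
time: 31.12
eef_pos: [0.4759, 0.0309, 0.322]
eef_rot: [-0.147, -3.138, 0.0]
contact_force: [1.1, 0.5, 1.3]
finger_gap: 0.999
grip_force: 0.0
```

```bash
python3 - <<'E'
from h import *
I=[]
for k in range(5):
    d,W,st=grab("wrist"); I.append(d["color"].astype(int))
print(st["time"],st["eef_pos"]); a=[abs(I[k]-I[0]).max(2) for k in range(1,5)]
print([(x[270:370,300:400]>60).sum() for x in a],[(x[:250]>60).sum() for x in a])
save(d,"w5",(220,240,480,400),3)
F=np.array([.6413,.0465]);C=np.array([[.9957,-.0928],[.0928,.9957]])
L=W.copy();L[...,:2]=(W[...,:2]-F)@C.T;L*=1000
V,U=np.mgrid[:400,:640];c=d["color"].astype(int)
b=(U>290)&(U<400)&(V>265)&(V<345)&(c[...,0]-c[...,2]>40)&(L[...,2]<125)&(L[...,2]>20)
print(b.sum(),L[b].mean(0),L[b].min(0),L[b].max(0))
E
```

```text
31.325 [0.47589786 0.03091484 0.32208345]
[np.int64(0), np.int64(0), np.int64(0), np.int64(0)] [np.int64(0), np.int64(0), np.int64(0), np.int64(0)]
1488 [-16.62706718  -2.6095143   58.71635173] [-24.04281935 -32.39959026  26.02784767] [ 2.3388992  27.86733464 84.90497314]
```

View pics/w5.png

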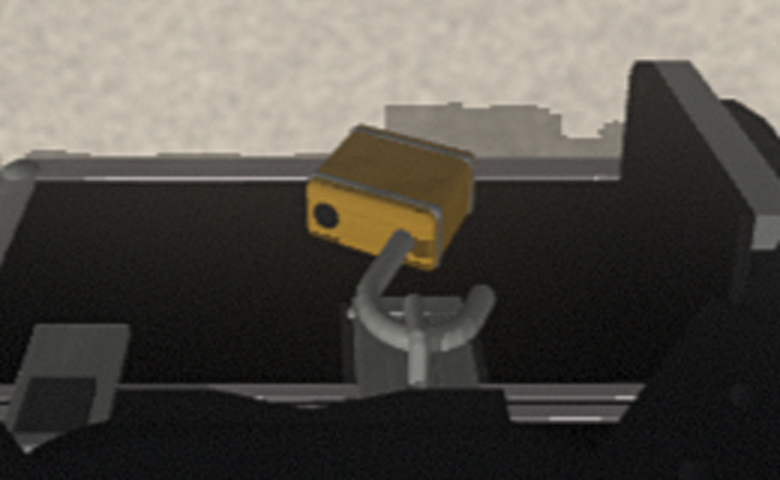

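```bash
python3 -c "
from plant import arm
print(arm.finish_job())"
```

```text
the job is handed in; nothing more can be done
None
```

The hasp is folded flat, and the padlock was threaded through the staple and tugged at about 6.5 N. It now hangs released and at rest from the staple, and I handed the job in at about 31 s; no verdict came back.

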